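# Weigh the part-used film roll

### The arm

A 6-joint arm with a two-finger parallel gripper is mounted at the origin on the work surface. World frame = base frame: x ahead of the robot, y to its left, z up, the work surface at z = 0. Lengths are in mm, angles in rad, forces in N, time in s.
With the tool pointing down it reaches from about 350 to 950 mm from the base axis. Payload 17.4 kg.
Tool frame: the origin (TCP) lies at the very end of the fingers, on their centre line; the grasp point (between the pads) lies 19 mm behind it (ctrl.hold_point_z is the distance from the TCP to the grasp point, in mm); y points along the fingers, z is the direction in which the jaws open and shut, and the axes are right-handed (so a half turn about y gives the same grasp; the last joint's range is limited). The gripper opens to 93 mm and grips with 3 to 60 N. Pads are 15 mm wide; open, the fingers measure 128 mm over their backs; the gripper's body (75 mm by 188 mm) begins 65 mm behind the grasp point.
Start: joints at [1.163, 0.116, 1.442, -0, 1.584, -0.038], TCP at [243.973, 629.372, 218.646] pointing down, gripper open.
Joint ranges: [-2.83, 2.83], [-0.83, 2.19], [0.07, 2.5], [-1.14, 4.28], [0.01, 3], [-2.97, 2.97]. Speed limits (rad/s): [1.89, 1.89, 2.22, 3.14, 3.14, 3.14].

### API

Orientations are given as a unit quaternion [w, x, y, z].
In Python, from cell import state, optics, ticket, nets, ctrl gives the robot as it stands.
- The arm moves only by the tool jog_arm, never from a script. Its argument "rows" is a list that holds one entry, the list of rows, each a list of 7 numbers: the shift along the tool's x, y, z in units of 600 mm (1.0 is 600 mm), then the turn, a rotation vector about the tool's x, y, z in units of 90 degrees (1.0 is 90 degrees), then the finger opening in mm, from 0 to 93. In form: [[[dx, dy, dz, wx, wy, wz, gripper], ...]]. A call has 1 to 8 rows; each row shifts and turns the commanded pose from where the row before left it, along the tool's axes as they then stand; what a row does not reach is not made up. A row lasts 1/8 s, in which the tool goes at most 62.5 mm and 10.7 degrees, less where a joint would pass 70% of its speed; a pose out of reach is approached as far as the arm can. A call with a number of a shift or a turn outside -1 to 1 is refused whole. A call with a gripper value outside its range is refused whole. The fingers move at their own pace and stop on an object; "squeeze" is the grip in N (left out, the last holds). Time passes only in rows, so rows that do not move let the fingers close. It gives the time, the measured TCP pose, the force and the opening at its end, in the units of the state.
- state(): the state, without advancing time (a new reading comes with each control period).
- optics.capture(name): name is "scene" or "top"; returns a dict with "color" (384x512x3 uint8, blue, green, red), "range_z" (384x512 float32, mm along the optical axis (not along the pixel's ray), 0 where there is no reading), "vertical_fov" (degrees; the focal length in pixels is half the picture's height over the tangent of half this angle, whatever the lens; pixels are square), "cx", "cy" (the principal point, pixels), "k1" (the pictures are not rectified: a ray, as slopes to the right and down, at radius r is drawn at 1 + k1 r^2 times it, then the intrinsics apply), "world_to_cam" (4x4, takes a point from world to camera coordinates). Camera axes: x right, y down, z forward; pixel columns grow to the right and rows downward; lengths in mm; the calibration is good to about 2 mm. A picture is of the moment at which its call begins.
- ticket.sign_off(): hands the job in, once; it reports no verdict.
Trained networks look in a picture, given as the dict that the camera call returned (one of the last four; its "shot" number tells which), for a name from the list of things; names that differ only in an ending like _2 or _b are one class to them, and where a whole thing is asked for, a point or a joint stands for the part that bears it (a point fixed in the world has none). Each returns a list of dicts, best first, with "confidence" (0 to 1); they miss things now and then, are a little off and sometimes report something else, mostly with a low value. They report only what shows in the picture. A call takes as long as a camera call. They do not tell look-alikes from the thing itself.
- nets.spot_in(picture, name): "extent" ([centre column, centre row, width, height] in pixels, round what is visible of it).
- nets.mark_of(picture, name): "at" ([column, row] in pixels: a listed point, or the origin of a listed thing).
The state is a dict: "time": time; "joint_positions": joint angles; "dq": joint speeds; "effort": joint torques, N m; "tcp_pos": TCP position; "orientation": TCP orientation; "wrist_force": force on the tool from outside, world axes, zero at the start; "ft_torque": the same for the moment, N m; "finger_gap": finger opening in mm.
Only numpy, scipy, OpenCV 4.12 (cv2) and the standard library are available. Lean on these libraries where they do the work, as an engineer would, in place of code of your own. Each camera call takes 0.05 s, during which the arm holds its last target.

### The job

Weigh what is left on the film roll. While the pan is still empty, zero the scale by pressing its oblong key gently; then raise the stand's lifter fully by its T-handle so that the roll comes up off the spindle, push the roll across onto the middle of the scale's pan, upright, and push the lifter all the way back down. Do not tip the roll over, and leave the vial tray, the jar and the empty core where they are.

Things in the scene. Friction and masses are not known exactly. Their poses are not given: they have to be found in the camera images.
- stand: Fixed grey roll stand with an upright steel spindle, 28 mm in diameter. Origin on the table under the spindle; z up; -x points to the handle side (towards the robot), the scale stands on its +y or its -y side. Base 200 x 110 x 14 mm (x from -140 to +60). Spindle tip 84 mm above the table. Two guide rods at x = -78 mm, y = +-30 mm, joined by a black bridge 16 x 76 mm whose top is 114 mm above the table.
- lifter (a joint): Height of the stand's sliding lifter in m: 0 fully down, 0.062 fully up (stop). The lifter is an aluminium plate 110 x 110 mm, 8 mm thick, around the spindle; its top is 30 mm above the table when down and 92 mm when up. It stays where it is left: sliding friction about 8.5 N, lifter 0.2 kg; raising it with the roll takes about 14 N, pushing it down empty about 7 N.
- handle (a point): Centre of the top face of the lifter's black T-handle, 125 mm from the spindle towards the stand's -x; moves with the lifter. Cap 32 (x) x 28 (y) x 10 mm; below the cap a stem 26 (x) x 14 (y) mm, 42 mm tall from the cap's underside down to the lifter's arm. Cap top is 82 mm above the table when the lifter is down, 144 mm when up. Pinch the stem from above across the stand's y.
- roll: Loose roll of white film wound on a cardboard core, standing on the lifter plate with the spindle through it. Outside diameter 100 mm, 48 mm tall (core 49.5 mm), bore 38 mm, about 0.3 kg. Origin at the centre of its underside, z along its axis.
- scale: Fixed grey weighing scale, x and y axes parallel to the stand's, on the stand's +y or -y side, 147 to 165 mm from it centre to centre, up to 12 mm offset along x. Origin on the table under the pan's centre. Square steel pan 150 x 150 mm. A low panel, its top 42 mm above the table, 100 mm wide, reaches from under the pan to x = -128 mm and carries a black display and the key.
- pan (a point): Centre of the top face of the scale's pan, 86 mm above the table: 6 mm lower than the raised lifter plate. Gap between pan and lifter plate 17 to 35 mm.
- zero_key: The scale's oblong white zero key, 24 (x) x 40 (y) mm, 4 mm thick; origin at the centre of its underside, 42 mm above the table (its top, unpressed, 46 mm), 34 mm in front of the pan's edge. A stiff membrane key with 3.5 mm travel in all, about 4 N per mm; it responds to 4 N held for 0.2 s, and more than 35 N damages it. The small round white dot beside it is not this key.
- vial_tray: Bystander: black tray 150 x 80 mm of amber vials, 56 mm tall, loose, on the side of the stand away from the scale. Origin at the centre of its underside.
- jar: Bystander: amber jar with black cap, 60 mm in diameter, 85 mm tall, beyond the stand. Origin at the centre of its underside.
- core: Bystander: empty cardboard core tube, 46 mm in diameter, 75 mm tall, upright beyond the stand. Origin at the centre of its underside.
Mind the look-alikes: they are no part of the job. Leave any purple or red look-alike of the stand alone.

How it is judged:
By the outcome, as a careful person would: the job done as asked, in the order asked, and still so for the second after the job is handed in, with the robot touching nothing.
It also fails if it takes over 72 s, if anything falls off the work surface, if the arm or the gripper's body presses on something with over 40 N, if the wrist force passes 120 N, or if a joint passes its speed limit or range.

## Working session

There is one attempt and no reset: what is moved stays moved. The work goes in short steps, Python scripts to look and compute and a tool call to move; the robot and the scene stay as the last step left them, time stands still between calls to the robot, and variables do not carry over. Pictures are saved under pics/ and viewed, and the job is handed in when it is done.

Besides the shell and the picture viewer there is one more tool, called as name(argument=value, ...) on one line, values as JSON. jog_arm: Moves the arm, as the interface text tells. Shifts and turns lie within -1 to 1; 1 stands for 600 mm of shift or 90 degrees of turn. Its arguments: {"type":"object","properties":{"rows":{"type":"array"},"squeeze":{"type":"number"}},"required":["rows"]}

```bash
ls; mkdir -p pics
cat > h.py <<'E'
import numpy as np, cv2
from cell import state, optics, ticket, nets, ctrl
def K(p):
    h=p["color"].shape[0]; f=h/2/np.tan(np.radians(p["vertical_fov"])/2)
    return f
def proj(p,X):
    X=np.atleast_2d(X).astype(float); M=np.array(p["world_to_cam"])
    c=X@M[:3,:3].T+M[:3,3]; s=c[:,:2]/c[:,2:]; r2=(s**2).sum(1,keepdims=True)
    return s*(1+p["k1"]*r2)*K(p)+[p["cx"],p["cy"]]
def ray(p,uv):
    d=(np.array(uv,float)-[p["cx"],p["cy"]])/K(p); s=d.copy()
    for _ in range(30): s=d/(1+p["k1"]*(s**2).sum())
    M=np.array(p["world_to_cam"]); R=M[:3,:3]; o=-R.T@M[:3,3]
    return o,R.T@np.array([s[0],s[1],1]),s
def onz(p,uv,z):
    o,d,_=ray(p,uv); return o+d*(z-o[2])/d[2]
def depthpt(p,uv):
    o,d,_=ray(p,uv); return o+d*float(p["range_z"][int(round(uv[1])),int(round(uv[0]))])
E
python3 - <<'E'
from h import *
for n in("scene","top"):
    p=optics.capture(n); cv2.imwrite(f"pics/{n}0.png",p["color"])
    print(n,p["vertical_fov"],p["k1"],p["cx"],p["cy"],p["shot"]); 
    M=np.array(p["world_to_cam"]);print(np.round(M,3).tolist(), (-M[:3,:3].T@M[:3,3]).round())
    for t in("stand","handle","roll","scale","pan","zero_key","vial_tray","jar","core"):
        print(t,[(np.round(d["at"]).tolist(),round(d["confidence"],2)) for d in nets.mark_of(p,t)][:4])
s=state();print(s,ctrl.hold_point_z)
E
```

```text
pics
scene 57.39453558636042 -0.10469735820630811 262.60201547673677 194.32360163852502 1
[[-0.611, 0.792, 0.005, 390.038], [0.644, 0.5, -0.579, -317.514], [-0.461, -0.35, -0.815, 1227.897], [0.0, 0.0, 0.0, 1.0]] [1009.  280.  815.]
stand [([298.0, 345.0], 0.73), ([134.0, 210.0], 0.71), ([272.0, 215.0], 0.59), ([273.0, 142.0], 0.55)]
handle [([163.0, 165.0], 0.93), ([271.0, 202.0], 0.73), ([288.0, 100.0], 0.7), ([303.0, 162.0], 0.67)]
roll [([272.0, 204.0], 0.97)]
scale [([322.0, 239.0], 0.63)]
pan [([327.0, 221.0], 0.58)]
zero_key [([346.0, 208.0], 0.54)]
vial_tray [([233.0, 187.0], 0.82)]
jar [([224.0, 232.0], 0.76)]
core [([247.0, 262.0], 0.79)]
top 52.54829469441489 -0.11420496738384232 252.85963284976444 192.24059429667554 2
[[-0.027, -1.0, -0.009, -11.098], [-0.99, 0.028, -0.141, 601.304], [0.141, 0.005, -0.99, 853.133], [0.0, 0.0, 0.0, 1.0]] [474. -33. 929.]
stand [([246.0, 205.0], 0.82), ([371.0, 113.0], 0.82), ([147.0, 105.0], 0.65), ([308.0, 289.0], 0.59)]
handle [([124.0, 147.0], 0.64), ([378.0, 151.0], 0.61), ([250.0, 258.0], 0.57), ([333.0, 347.0], 0.57)]
roll [([250.0, 
[... 180 characters left out ...]

{'time': 1.0, 'joint_positions': array([ 1.16320008e+00,  1.15999924e-01,  1.44162795e+00, -3.96384136e-05,
        1.58399582e+00, -3.77731777e-02]), 'dq': array([-2.28489259e-03,  9.79892471e-05,  4.13570262e-04, -7.48071890e-04,
       -6.29143020e-05,  1.86509983e-04]), 'effort': array([-2.87372153e-03, -7.21051884e+01, -6.22721100e+01,  7.77578889e-02,
        1.89347193e-02, -3.41710643e-05]), 'tcp_pos': array([243.98000796, 629.35921993, 218.62882326]), 'orientation': array([-0.69503856,  0.69506616, -0.12999729,  0.13001978]), 'wrist_force': array([0.4102    , 0.08773718, 0.16141534]), 'ft_torque': array([-0.00076589,  0.0110445 , -0.07027988]), 'finger_gap': 93.15132209847233} 18.8
```

View pics/scene0.png

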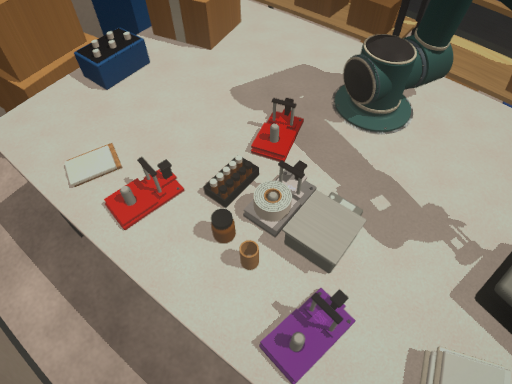

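View pics/top0.png

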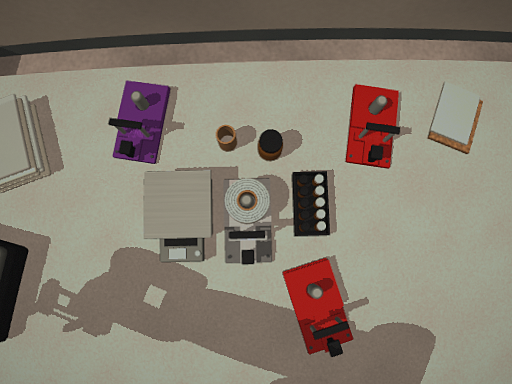

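The look-alike stands are purple (top 140,120) and red (375,125 and 317,305). The grey one at top (248,215), which carries the roll, is the one meant. Its handle is at about (249,257), and the scale is at (178,205), on the stand's +y side. The key is the oblong at about (177,254), and the small dot is beside it. I'll check these in an enlarged crop.

Run:
```python
from h import *
p=optics.capture("top"); c=p["color"][155:275,135:285]; cv2.imwrite("pics/topcrop.png",cv2.resize(c,None,fx=5,fy=5,interpolation=cv2.INTER_CUBIC))
z=p["range_z"]
def H(u,v):return depthpt(p,(u,v)).round(1).tolist()
for n,uv in dict(pan=(178,205),pan2=(150,180),pan3=(205,230),key=(177,254),handle=(248,257),roll=(232,200),roll2=(264,200),bridge=(247,235),base=(232,257),table=(330,250)).items(): print(n,H(*uv))
p2=optics.capture("scene"); c=p2["color"][145:275,235:375]; cv2.imwrite("pics/scenecrop.png",cv2.resize(c,None,fx=5,fy=4.6,interpolation=cv2.INTER_CUBIC))
# heights map from depth
for p in(p,p2):
    vv,uu=np.mgrid[0:384,0:512]; f=K(p)
    d=np.stack([(uu-p["cx"])/f,(vv-p["cy"])/f],-1); s=d.copy()
    for _ in range(20): s=d/(1+p["k1"]*(s**2).sum(-1,keepdims=True))
    Z=p["range_z"][...,None]; C=np.concatenate([s*Z,Z],-1); M=np.array(p["world_to_cam"]); W=(C-M[:3,3])@M[:3,:3]
    ok=Z[...,0]>0
    print("table",np.median(W[...,2][ok&(abs(W[...,2])<8)]))
    roi=ok&(W[...,0]>300)&(W[...,0]<620)&(W[...,1]>-120)&(W[...,1]<260)
    m=roi&(abs(W[...,2]-86)<4)&(W[...,1]>40); 
    q=W[m][:,:2].astype(np.float32); r=cv2.minAreaRect(q); print("pan",m.sum(),r,np.median(W[m][:,2]), np.percentile(q,[1,99],axis=0))
    m=roi&(abs(W[...,2]-78)<4)&(abs(W[...,1]+10)<70)
    q=W[m]; 
    if m.sum(): print("roll",m.sum(),cv2.minEnclosingCircle(q[:,:2].astype(np.float32)),np.median(q[:,2]))
    m=roi&(abs(W[...,2]-114)<5)&(abs(W[...,1])<80); q=W[m]
    if m.sum()>4: print("bridge",m.sum(),cv2.minAreaRect(q[:,:2].astype(np.float32)),np.median(q[:,2]))
```

```text
pan [570.9, 136.6, 86.7]
pan2 [629.0, 200.3, 84.0]
pan3 [514.9, 78.0, 84.9]
key [464.1, 147.0, 48.4]
handle [454.4, -13.8, 79.1]
roll [580.1, 18.5, 74.9]
roll2 [577.7, -52.2, 78.3]
bridge [500.9, -13.6, 110.4]
base [453.8, 25.0, 13.0]
table [463.0, -207.3, -0.9]
table -1.1643415551264087
pan 3577 ((559.4174194335938, 141.13885498046875), (149.64389038085938, 121.47444915771484), 89.5191879272461) 84.74814528879062 [[500.83939453  66.96138763]
 [618.84892822 213.06977112]]
roll 1465 ((531.8510131835938, -13.801511764526367), 91.31328582763672) 77.04013436328698
bridge 271 ((501.53582763671875, -12.689456939697266), (16.007787704467773, 73.56560516357422), 0.1945786327123642) 112.62513919427951
table 1.4229047407414497
pan 2522 ((559.5238647460938, 139.39865112304688), (149.87295532226562, 120.60291290283203), 89.82467651367188) 86.91469675590457 [[501.69015045  66.5638105 ]
 [618.87550171 212.29577911]]
roll 868 ((532.416748046875, -14.575237274169922), 91.27128601074219) 79.12210285338963
bridge 171 ((502.5331115722656, -13.272113800048828), (76.29795837402344, 17.746763229370117), 89.57987976074219) 114.71670370040637
```

View pics/topcrop.png

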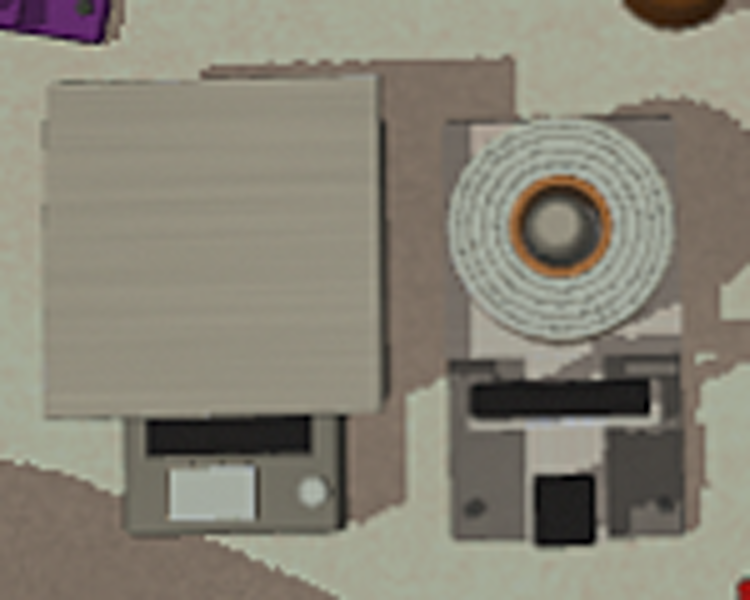

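View pics/scenecrop.png

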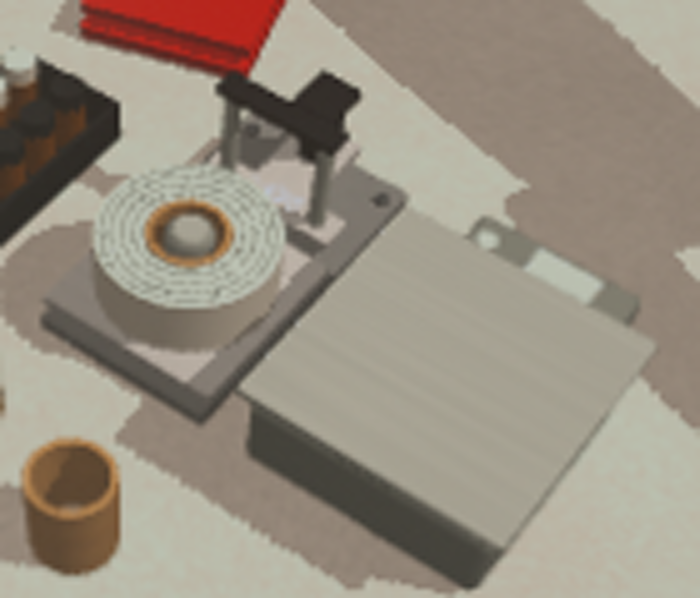

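The crop confirms it. The key is the white oblong (crop 212,493, so image 177,254). The dot (313,491) is left alone. The handle cap is at crop (565,508). Next I'll refine the measurements.

```bash
cat >> h.py <<'E'
def cloud(p):
    vv,uu=np.mgrid[0:384,0:512]; f=K(p)
    d=np.stack([(uu-p["cx"])/f,(vv-p["cy"])/f],-1); s=d.copy()
    for _ in range(20): s=d/(1+p["k1"]*(s**2).sum(-1,keepdims=True))
    Z=p["range_z"][...,None]; C=np.concatenate([s*Z,Z],-1); M=np.array(p["world_to_cam"]); W=(C-M[:3,3])@M[:3,:3]
    W[Z[...,0]<=0]=-9999
    return W
E
python3 - <<'E'
from h import *
for n in("top","scene"):
    p=optics.capture(n); W=cloud(p); x,y,z=W[...,0],W[...,1],W[...,2]
    def rect(nm,m):
        q=W[m][:,:2].astype(np.float32)
        if len(q)>4:
            r=cv2.minAreaRect(q); print(n,nm,m.sum(),np.round(r[0],1),np.round(r[1],1),round(r[2],2),"minmax",q.min(0).round(1),q.max(0).round(1),"z",np.median(W[m][:,2]).round(1))
    rect("pan",(abs(z-86)<5)&(y>45)&(y<240)&(x>480)&(x<680))
    rect("handle",(abs(z-82)<6)&(abs(y+14)<30)&(x>425)&(x<485))
    g=p["color"].min(-1)>165
    rect("key",(abs(z-46)<8)&(y>100)&(y<180)&(x>440)&(x<490)&g)
    rect("panel",(abs(z-43)<6)&(y>70)&(y<220)&(x>430)&(x<495))
    rect("rollwhite",(abs(z-78)<5)&(abs(y+14)<60)&(x>520)&(x<650))
    rect("tip",(abs(z-82)<7)&(np.hypot(x-579,y+15)<16)&(x>520)&(x<650))
    rect("base",(abs(z-13)<4)&(abs(y+14)<65)&(x>425)&(x<650))
E
```

```text
top pan 4489 [574.1 141.1] [150.2 150.7] 89.46 minmax [498.6  65.7] [649.6 216.2] z 84.8
top handle 178 [455.5 -11.6] [26. 28.] 88.42 minmax [441.2 -25. ] [469.8   1.7] z 80.3
top key 41 [465.  133.2] [66.1 20.3] 89.51 minmax [455.  100.1] [475.3 166.3] z 45.0
top panel 905 [471.3 138.9] [99.5 47.7] 89.52 minmax [447.2  88.9] [495.  188.7] z 41.9
top rollwhite 1441 [579.2 -12.4] [97.7 97.9] 88.6 minmax [530.2 -61.5] [628.1  36.3] z 77.0
top tip 120 [579.6 -12. ] [26.6 25. ] 41.74 minmax [565.7 -25.9] [592.4   0.7] z 81.0
top base 929 [540.6 -11.7] [197.5 110. ] 0.19 minmax [441.7 -66.9] [639.4  43.1] z 12.7
scene pan 3314 [574.9 139.4] [149.8 152.1] 89.68 minmax [498.5  64.2] [650.6 214.6] z 87.0
scene handle 91 [454.7 -12.2] [31. 28.] 5.44 minmax [439.9 -27.3] [471.2   1.1] z 82.7
scene key 75 [463.7 133. ] [18.9 66.3] 6.05 minmax [451.3 100. ] [472.2 165.7] z 47.1
scene panel 235 [459.2 140.2] [26.3 98.6] 0.33 minmax [446.1  90.9] [472.4 189.5] z 44.0
scene rollwhite 920 [581.1 -14.6] [97.8 98.1] 33.89 minmax [529.2 -63.7] [629.8  35.1] z 79.1
scene tip 78 [581.7 -12.4] [23.2 23.8] 42.15 minmax [568.1 -25. ] [5.948e+02 3.000e-01] z 83.3
scene base 480 [540.8 -12.2] [108.7 201.5] 89.96 minmax [440.1 -66.5] [641.5  42.2] z 14.6
```

```bash
cat > plan.py <<'E'
from h import *
from scipy.spatial.transform import Rotation as Ro
def R0():
    q=np.array(state()["orientation"]); return Ro.from_quat(q[[1,2,3,0]])
def jawdir(d):
    # tool y down, tool z along d
    d=np.array(d,float); y=np.array([0,0,-1.]); return Ro.from_matrix(np.c_[np.cross(y,d),y,d])
def go(Rt,*targets):
    s=state(); R=R0(); print("t",round(s["time"],2),"tcp",s["tcp_pos"].round(1),"F",s["wrist_force"].round(1),"gap",round(s["finger_gap"],1),"q5",s["joint_positions"].round(2))
    print("R",R.as_matrix().round(3).tolist())
    rv=(R.inv()*Rt).as_rotvec(); print("turn (units)",(rv/(np.pi/2)).round(4),"deg",np.degrees(np.linalg.norm(rv)).round(1))
    c=s["tcp_pos"]
    for t in targets:
        d=np.array(t)-c; print("to",t,"world d",d.round(1),"tool-now units",(R.inv().apply(d)/600).round(4),"tool-after units",(Rt.inv().apply(d)/600).round(4)); c=np.array(t)
E
python3 - <<'E'
from plan import *
for d in([0,1,0],[0,-1,0]): go(jawdir(d),[465,146,120])
E
```

```text
t 1.2 tcp [244.  629.4 218.6] F [-0.7  0.1  0. ] gap 93.0 q5 [ 1.16  0.12  1.44  0.    1.58 -0.04]
R [[0.932, -0.0, 0.361], [-0.361, -0.0, 0.932], [-0.0, -1.0, -0.0]]
turn (units) [ 0.     -0.2354 -0.    ] deg 21.2
to [465, 146, 120] world d [ 221.  -483.4  -98.6] tool-now units [ 0.6347  0.1644 -0.618 ] tool-after units [ 0.3684  0.1643 -0.8056]
t 1.2 tcp [244.  629.4 218.6] F [-0.7  0.1  0. ] gap 93.0 q5 [ 1.16  0.12  1.44  0.    1.58 -0.04]
R [[0.932, -0.0, 0.361], [-0.361, -0.0, 0.932], [-0.0, -1.0, -0.0]]
turn (units) [0.0000e+00 1.7646e+00 1.0000e-04] deg 158.8
to [465, 146, 120] world d [ 221.  -483.4  -98.6] tool-now units [ 0.6347  0.1644 -0.618 ] tool-after units [-0.3684  0.1643  0.8056]
```

jog_arm(rows=[[[0, 0, 0, 0, -0.1177, 0, 0], [0, 0, 0, 0, -0.1177, 0, 0], [0.037, 0, -0.081, 0, 0, 0, 0], [0.037, 0, -0.081, 0, 0, 0, 0], [0.037, 0, -0.081, 0, 0, 0, 0], [0.037, 0, -0.081, 0, 0, 0, 0], [0.037, 0, -0.081, 0, 0, 0, 0], [0.037, 0, -0.081, 0, 0, 0, 0]]], squeeze=40)

```text
time: 2.2
tcp_pos: [377.6, 336.2, 218.8]
orientation: [0.707, -0.707, -0.0, -0.0]
wrist_force: [0.6, 0.3, -0.7]
finger_gap: 17.6
```

```bash
python3 -c "
from plan import *
go(jawdir([0,1,0]),[465,146.3,120],[465,146.3,55])"
```

```text
t 2.2 tcp [377.6 336.2 218.8] F [ 0.6  0.3 -0.7] gap 17.6 q5 [ 0.68 -0.26  1.8  -0.    1.6  -0.89]
R [[1.0, 0.0, -0.0], [0.0, 0.0, 1.0], [0.0, -1.0, 0.0]]
turn (units) [-0.0002  0.0002  0.0003] deg 0.0
to [465, 146.3, 120] world d [  87.4 -189.9  -98.8] tool-now units [ 0.1456  0.1647 -0.3166] tool-after units [ 0.1457  0.1647 -0.3165]
to [465, 146.3, 55] world d [  0.   0. -65.] tool-now units [-1.000e-04  1.083e-01 -0.000e+00] tool-after units [0.     0.1083 0.    ]
```

jog_arm(rows=[[[0.036, 0, -0.079, 0, 0, 0, 0], [0.036, 0, -0.079, 0, 0, 0, 0], [0.036, 0.04, -0.079, 0, 0, 0, 0], [0.036, 0.06, -0.078, 0, 0, 0, 0], [0, 0.065, 0, 0, 0, 0, 0], [0, 0.06, 0, 0, 0, 0, 0], [0, 0.03, 0, 0, 0, 0, 0], [0, 0, 0, 0, 0, 0, 0]]])

```text
time: 3.2
tcp_pos: [463.1, 149.1, 65.4]
orientation: [-0.707, 0.707, -0.0, -0.001]
wrist_force: [0.5, 0.6, 0.2]
finger_gap: 0.4
```

```bash
python3 -c "
from plan import *
go(jawdir([0,1,0]),[465,146.3,55],[465,146.3,49])
for n in('top','scene'):
    p=optics.capture(n);u=proj(p,[465,146,55])[0].astype(int);print(u)
    c=p['color'][max(0,u[1]-45):u[1]+45,u[0]-60:u[0]+60];cv2.imwrite(f'pics/k_{n}.png',cv2.resize(c,None,fx=6,fy=6))"
```

```text
t 3.2 tcp [463.1 149.1  65.4] F [0.5 0.6 0.2] gap 0.4 q5 [ 0.26 -0.22  2.02 -0.    1.35 -1.31]
R [[1.0, -0.001, -0.0], [0.0, -0.0, 1.0], [-0.001, -1.0, -0.0]]
turn (units) [ 0.0002  0.0001 -0.0008] deg 0.1
to [465, 146.3, 55] world d [  1.9  -2.8 -10.4] tool-now units [ 0.0032  0.0174 -0.0046] tool-after units [ 0.0032  0.0174 -0.0047]
to [465, 146.3, 49] world d [ 0.  0. -6.] tool-now units [0.   0.01 0.  ] tool-after units [0.   0.01 0.  ]
[176 253]
[346 203]
```

View pics/k_scene.png

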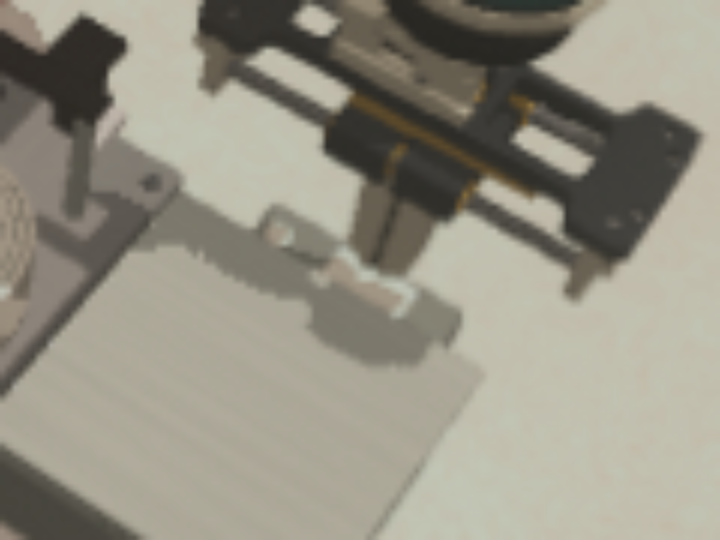

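View pics/k_top.png

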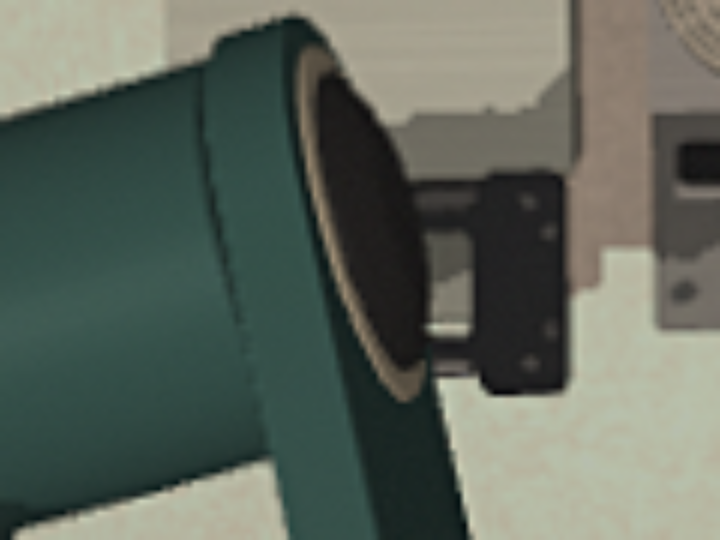

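jog_arm(rows=[[[0.003, 0.012, -0.0045, 0, 0, 0, 0], [0, 0.01, 0, 0, 0, 0, 0], [0, 0.004, 0, 0, 0, 0, 0], [0, 0, 0, 0, 0, 0, 0]]])

```text
time: 3.8
tcp_pos: [465.1, 146.3, 50.1]
orientation: [-0.707, 0.707, -0.0, -0.0]
wrist_force: [-0.5, 0.8, 0.2]
finger_gap: 0.5
```

jog_arm(rows=[[[0, 0.004, 0, 0, 0, 0, 0], [0, 0.003, 0, 0, 0, 0, 0], [0, 0, 0, 0, 0, 0, 0], [0, 0.001, 0, 0, 0, 0, 0], [0, 0, 0, 0, 0, 0, 0]]])

```text
time: 4.42
tcp_pos: [465.3, 146.4, 45.6]
orientation: [0.707, -0.707, -0.0, -0.0]
wrist_force: [-1.0, 0.1, 2.7]
finger_gap: 0.5
```

Contact: 2.7 N. Pressing about 2 mm further.

jog_arm(rows=[[[0, 0.0015, 0, 0, 0, 0, 0], [0, 0.001, 0, 0, 0, 0, 0], [0, 0, 0, 0, 0, 0, 0], [0, 0, 0, 0, 0, 0, 0], [0, 0, 0, 0, 0, 0, 0]]])

```text
time: 5.05
tcp_pos: [465.3, 146.4, 44.3]
orientation: [0.707, -0.707, -0.0, -0.0]
wrist_force: [-4.1, 0.5, 7.3]
finger_gap: 0.3
```

jog_arm(rows=[[[0, 0.0008, 0, 0, 0, 0, 0], [0, 0, 0, 0, 0, 0, 0], [0, 0, 0, 0, 0, 0, 0]]])

```text
time: 5.42
tcp_pos: [465.3, 146.4, 44.0]
orientation: [0.707, -0.707, -0.0, -0.0]
wrist_force: [-3.2, -0.8, 9.2]
finger_gap: 0.8
```

jog_arm(rows=[[[0, -0.06, 0, 0, 0, 0, 60], [-0.002, -0.045, -0.05, 0, 0, 0, 60], [-0.005, 0, -0.075, 0, 0, 0, 60], [-0.005, 0, -0.075, 0, 0, 0, 60], [-0.005, 0, -0.064, 0, 0, 0, 60], [0, 0, 0, 0, 0, 0, 60], [0, 0, 0, 0, 0, 0, 60]]])

```text
time: 6.3
tcp_pos: [455.0, -11.8, 106.4]
orientation: [0.707, -0.707, 0.0, -0.0]
wrist_force: [-0.1, -0.0, -0.3]
finger_gap: 59.7
```

```bash
python3 -c "
from plan import *
go(jawdir([0,1,0]),[455.3,-12,100],[455.3,-12,34])
for n in ('scene',):
    p=optics.capture(n);u=proj(p,[455,-12,82])[0].astype(int);print(u)
    c=p['color'][max(0,u[1]-45):u[1]+65,u[0]-60:u[0]+60];cv2.imwrite(f'pics/h_{n}.png',cv2.resize(c,None,fx=5,fy=5))"
```

```text
t 6.3 tcp [455.  -11.8 106.4] F [-0.1 -0.  -0.3] gap 59.7 q5 [-0.08 -0.33  2.04  0.    1.44 -1.65]
R [[1.0, -0.0, 0.001], [-0.001, 0.0, 1.0], [-0.0, -1.0, 0.0]]
turn (units) [-0.0001 -0.0003 -0.    ] deg 0.0
to [455.3, -12, 100] world d [ 0.3 -0.2 -6.4] tool-now units [ 0.0004  0.0106 -0.0004] tool-after units [ 0.0004  0.0106 -0.0004]
to [455.3, -12, 34] world d [  0.   0. -66.] tool-now units [ 0.    0.11 -0.  ] tool-after units [0.   0.11 0.  ]
[300 165]
```

View pics/h_scene.png

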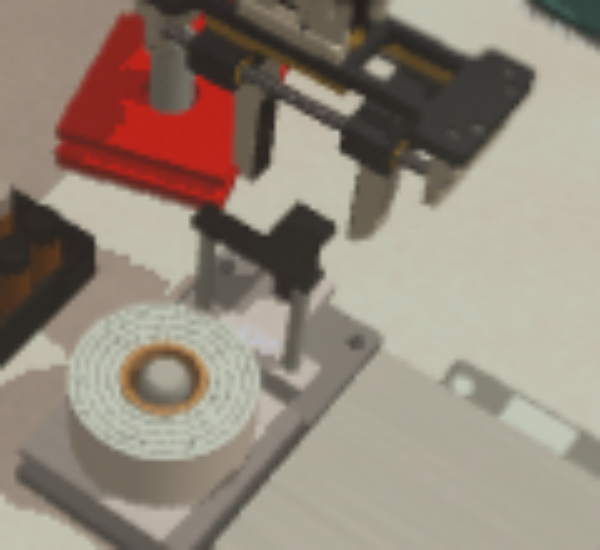

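jog_arm(rows=[[[0.0004, 0.04, -0.0004, 0, 0, 0, 60], [0, 0.04, 0, 0, 0, 0, 60], [0, 0.03, 0, 0, 0, 0, 60], [0, 0.01, 0, 0, 0, 0, 60], [0, 0, 0, 0, 0, 0, 0], [0, 0, 0, 0, 0, 0, 0], [0, 0, 0, 0, 0, 0, 0], [0, 0, 0, 0, 0, 0, 0]]])

```text
time: 7.35
tcp_pos: [455.5, -13.0, 35.0]
orientation: [-0.707, 0.708, 0.0, 0.0]
wrist_force: [-0.7, -5.5, 2.3]
finger_gap: 27.5
```

jog_arm(rows=[[[0, 0, 0, 0, 0, 0, 0], [0, 0, 0, 0, 0, 0, 0]]])

```text
time: 7.6
tcp_pos: [455.5, -13.0, 34.9]
orientation: [-0.707, 0.708, 0.0, 0.0]
wrist_force: [-0.6, -6.5, 1.3]
finger_gap: 27.6
```

```bash
python3 -c "
from plan import *
go(jawdir([0,1,0]),[455.3,-12,100])
for n in ('scene','top'):
    p=optics.capture(n);u=proj(p,[455,-12,62])[0].astype(int);print(u)
    c=p['color'][max(0,u[1]-50):u[1]+50,u[0]-60:u[0]+60];cv2.imwrite(f'pics/g_{n}.png',cv2.resize(c,None,fx=6,fy=6,interpolation=cv2.INTER_CUBIC))"
```

```text
t 7.6 tcp [455.5 -13.   34.9] F [-0.6 -6.5  1.3] gap 27.6 q5 [-0.08 -0.27  2.11 -0.    1.3  -1.65]
R [[1.0, 0.001, 0.0], [-0.0, -0.001, 1.0], [0.001, -1.0, -0.001]]
turn (units) [ 0.0009 -0.0002  0.0004] deg 0.1
to [455.3, -12, 100] world d [-0.2  1.  65.1] tool-now units [-0.0002 -0.1084  0.0015] tool-after units [-0.0003 -0.1084  0.0016]
[299 170]
[247 256]
```

View pics/g_scene.png

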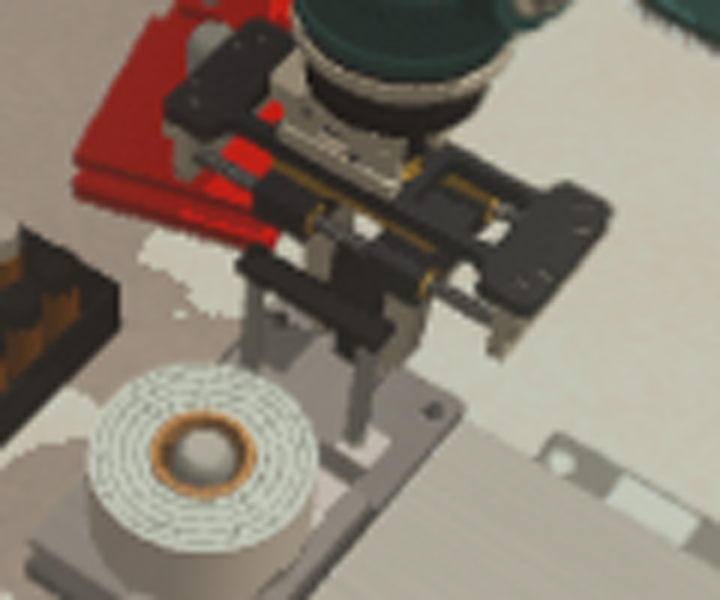

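The fingers stopped on the 28 mm cap, so their gap is not recessed above the pads. I'll regrip with the pads on the cap itself.

jog_arm(rows=[[[0, 0, 0, 0, 0, 0, 42], [0, 0, -0.0015, 0, 0, 0, 42], [0, -0.03, -0.0005, 0, 0, 0, 42], [0, -0.006, 0, 0, 0, 0, 42], [0, 0, 0, 0, 0, 0, 0], [0, 0, 0, 0, 0, 0, 0], [0, 0, 0, 0, 0, 0, 0]]], squeeze=60)

```text
time: 8.57
tcp_pos: [455.2, -13.1, 55.9]
orientation: [0.707, -0.707, 0.0, 0.0]
wrist_force: [-0.7, 5.4, 2.4]
finger_gap: 27.3
```

jog_arm(rows=[[[0, -0.01, 0, 0, 0, 0, 0], [0, -0.018, 0, 0, 0, 0, 0], [0, -0.018, 0, 0, 0, 0, 0], [0, -0.018, 0, 0, 0, 0, 0], [0, -0.018, 0, 0, 0, 0, 0], [0, -0.014, 0, 0, 0, 0, 0], [0, -0.004, 0, 0, 0, 0, 0], [0, 0, 0, 0, 0, 0, 0]]])

```text
time: 9.57
tcp_pos: [455.1, -13.1, 115.1]
orientation: [0.707, -0.707, 0.0, 0.0]
wrist_force: [4.3, 5.0, -7.2]
finger_gap: 27.1
```

jog_arm(rows=[[[0, -0.003, 0, 0, 0, 0, 0], [0, -0.003, 0, 0, 0, 0, 0], [0, 0, 0, 0, 0, 0, 0]]])

```text
time: 9.95
tcp_pos: [455.1, -13.1, 118.1]
orientation: [0.707, -0.707, 0.0, 0.0]
wrist_force: [7.8, 4.7, -13.1]
finger_gap: 27.5
```

```bash
python3 -c "
from plan import *
go(jawdir([0,1,0]),[455.3,-12,100])
for n in ('scene','top'):
    p=optics.capture(n);W=cloud(p);x,y,z=W[...,0],W[...,1],W[...,2]
    m=(abs(y+14)<48)&(x>532)&(x<628)&(z>100)&(z<150); q=W[m]; print(n,m.sum(),'roll top',np.median(q[:,2]).round(1),cv2.minAreaRect(q[:,:2].astype(np.float32)))
    u=proj(p,[520,20,92])[0].astype(int);print(u)
    c=p['color'][max(0,u[1]-55):u[1]+65,u[0]-80:u[0]+80];cv2.imwrite(f'pics/l_{n}.png',cv2.resize(c,None,fx=5,fy=5,interpolation=cv2.INTER_CUBIC))"
```

```text
t 9.95 tcp [455.1 -13.1 118.1] F [  7.8   4.7 -13.1] gap 27.5 q5 [-0.09 -0.34  2.02  0.    1.46 -1.66]
R [[1.0, -0.001, -0.0], [0.0, 0.001, 1.0], [-0.001, -1.0, 0.001]]
turn (units) [-0.0006  0.0001 -0.0006] deg 0.1
to [455.3, -12, 100] world d [  0.2   1.1 -18.1] tool-now units [0.0003 0.0302 0.0018] tool-after units [0.0003 0.0302 0.0018]
scene 1272 roll top 140.5 ((580.321044921875, -13.568195343017578), (95.34506225585938, 95.04365539550781), 0.9407898187637329)
[296 184]
top 1620 roll top 138.7 ((580.0678100585938, -14.172595977783203), (94.77730560302734, 95.5088882446289), 88.7994155883789)
[231 226]
```

View pics/l_scene.png

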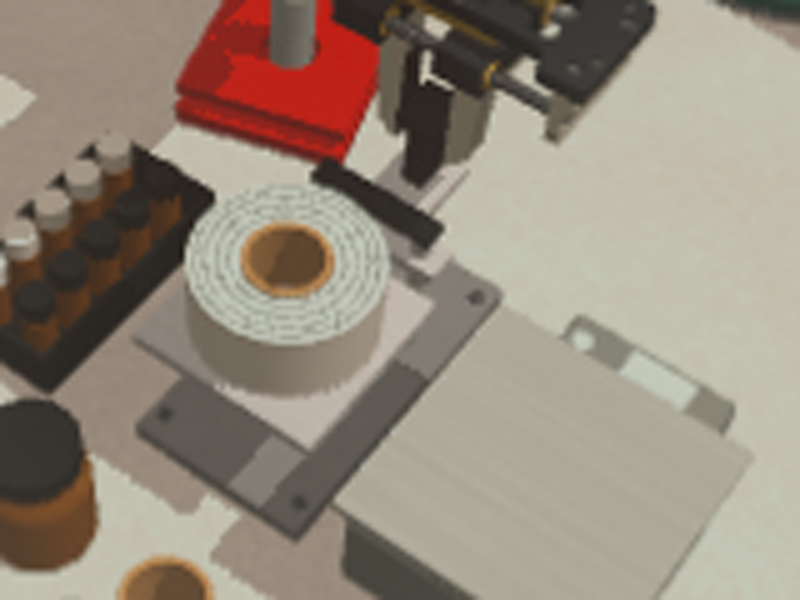

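jog_arm(rows=[[[0, -0.003, 0, 0, 0, 0, 0], [0, 0, 0, 0, 0, 0, 0]]])

```text
time: 10.3
tcp_pos: [455.0, -13.1, 118.3]
orientation: [0.707, -0.707, 0.001, 0.001]
wrist_force: [17.1, 4.6, -29.1]
finger_gap: 27.1
```

jog_arm(rows=[[[0, 0.003, 0, 0, 0, 0, 60], [0, 0, 0, 0, 0, 0, 60], [0, 0, 0, 0, 0, 0, 60], [0, -0.03, 0, 0, 0, 0, 60], [0, -0.05, 0, 0, 0, 0, 60], [0.07, 0, -0.04, 0, 0, 0, 60], [0.07, 0, -0.04, 0, 0, 0, 60], [0.07, 0, -0.04, 0, 0, 0, 60]]])

```text
time: 11.3
tcp_pos: [582.9, -86.5, 169.4]
orientation: [-0.707, 0.707, 0.001, 0.001]
wrist_force: [-0.2, 0.6, 1.0]
finger_gap: 60.1
```

jog_arm(rows=[[[0, 0, 0, 0, 0.112, 0, 60], [0, 0, 0, 0, 0.112, 0, 60], [0, 0, 0, 0, 0.111, 0, 60], [0, 0, 0, 0, 0.111, 0, 60], [0, 0, 0, 0, 0.111, 0, 60], [0, 0, 0, 0, 0.111, 0, 60], [0, 0, 0, 0, 0.111, 0, 60], [0, 0, 0, 0, 0.111, 0, 60]]])

```text
time: 12.3
tcp_pos: [581.6, -85.6, 169.3]
orientation: [0.54, -0.54, 0.456, -0.457]
wrist_force: [-0.4, -0.5, -0.3]
finger_gap: 59.6
```

jog_arm(rows=[[[0, 0, 0, 0, 0.11, 0, 60], [0, 0, 0, 0, 0, 0, 60]]])

```text
time: 12.55
tcp_pos: [581.5, -85.6, 169.0]
orientation: [0.5, -0.5, 0.499, -0.5]
wrist_force: [0.9, -0.1, -0.0]
finger_gap: 60.2
```

```bash
python3 -c "
from plan import *
go(jawdir([1,0,0]),[580.3,-85,150],[580.3,-85,97])
for n in ('scene','top'):
    p=optics.capture(n);W=cloud(p);x,y,z=W[...,0],W[...,1],W[...,2]
    m=(abs(y+14)<58)&(x>522)&(x<638)&(z>130)&(z<147); q=W[m]; print(n,m.sum(),'roll top',np.median(q[:,2]).round(1),cv2.minAreaRect(q[:,:2].astype(np.float32)))
    m=(abs(y+120)<48)&(x>480)&(x<680)&(z>30)&(z<75); q=W[m]; print(n,'tray',q.min(0),q.max(0))
    u=proj(p,[540,-30,92])[0].astype(int);print(u)
    c=p['color'][max(0,u[1]-75):u[1]+55,u[0]-80:u[0]+80];cv2.imwrite(f'pics/m_{n}.png',cv2.resize(c,None,fx=4.5,fy=4.5,interpolation=cv2.INTER_CUBIC))"
```

```text
t 12.55 tcp [581.5 -85.6 169. ] F [ 0.9 -0.1 -0. ] gap 60.2 q5 [-0.19 -0.06  1.7  -0.    1.5  -0.19]
R [[0.001, 0.001, 1.0], [-1.0, -0.0, 0.001], [0.0, -1.0, 0.001]]
turn (units) [-0.0007  0.0006  0.0002] deg 0.1
to [580.3, -85, 150] world d [ -1.2   0.6 -19. ] tool-now units [-0.001   0.0317 -0.0021] tool-after units [-0.001   0.0317 -0.0021]
to [580.3, -85, 97] world d [  0.   0. -53.] tool-now units [-0.      0.0883 -0.0001] tool-after units [0.     0.0883 0.    ]
scene 1026 roll top 140.9 ((580.3990478515625, -13.750343322753906), (99.42821502685547, 97.67936706542969), 38.30948257446289)
scene tray [ 499.20337425 -167.58761413   30.00922401] [ 650.38121266 -121.0623086    60.65220191]
[276 179]
top 562 roll top 138.8 ((570.9635620117188, -8.103233337402344), (97.81602478027344, 66.26726531982422), 62.46424102783203)
top tray [ 498.77927704 -165.72187693   31.17689666] [ 570.82848902 -121.07703334   56.06702132]
[254 216]
```

View pics/m_scene.png

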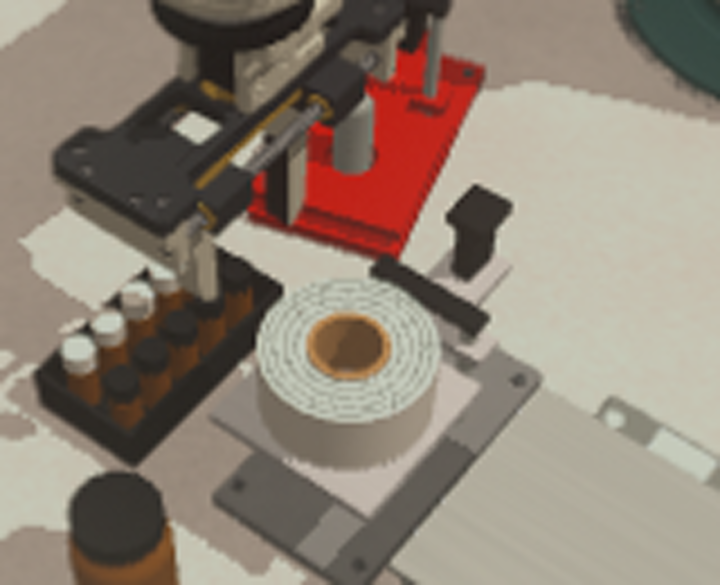

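jog_arm(rows=[[[0, 0.04, -0.0025, 0, 0, 0, 60], [0, 0.04, 0, 0, 0, 0, 60], [0, 0.03, 0, 0, 0, 0, 60], [0, 0.008, 0, 0, 0, 0, 60], [0, 0, 0, 0, 0, 0, 60], [0, 0, 0, 0, 0, 0, 60]]])

```text
time: 13.4
tcp_pos: [580.2, -85.6, 97.9]
orientation: [0.5, -0.5, 0.5, -0.5]
wrist_force: [-0.2, -0.1, 0.2]
finger_gap: 60.0
```

jog_arm(rows=[[[-0.012, 0, 0, 0, 0, 0, 60], [-0.012, 0, 0, 0, 0, 0, 60], [-0.008, 0, 0, 0, 0, 0, 60], [-0.006, 0, 0, 0, 0, 0, 60], [-0.006, 0, 0, 0, 0, 0, 60], [-0.006, 0, 0, 0, 0, 0, 60], [-0.008, 0, 0, 0, 0, 0, 60], [-0.008, 0, 0, 0, 0, 0, 60]]])

```text
time: 14.4
tcp_pos: [579.8, -45.7, 96.9]
orientation: [-0.5, 0.5, -0.5, 0.5]
wrist_force: [-0.5, -2.7, 1.7]
finger_gap: 59.8
```

```bash
cat > look.py <<'E'
from plan import *
import sys
go(jawdir([1,0,0]),[575,92.5,98])
for n in ('scene','top'):
    p=optics.capture(n);W=cloud(p);x,y,z=W[...,0],W[...,1],W[...,2]
    g=p['color'].astype(int); 
    m=(y>-70)&(y<215)&(x>520)&(x<640)&(z>122)&(z<147); q=W[m]
    if m.sum()>20:
        q=q[q[:,2]<147]; A=np.c_[q[:,:2],np.ones(len(q))]; k=np.linalg.lstsq(A,q[:,2],rcond=None)[0]
        print(n,m.sum(),'x',np.percentile(q[:,0],[0.5,99.5]).round(1),'y',np.percentile(q[:,1],[.5,99.5]).round(1),'z',np.percentile(q[:,2],[5,50,95]).round(1),'tilt',np.degrees(k[:2]).round(1))
    u=proj(p,[560,60,92])[0].astype(int)
    c=p['color'][max(0,u[1]-75):u[1]+65,u[0]-85:u[0]+85];cv2.imwrite(f'pics/{sys.argv[1]}_{n}.png',cv2.resize(c,None,fx=4,fy=4,interpolation=cv2.INTER_CUBIC))
E
python3 look.py p1
```

```text
t 14.4 tcp [579.8 -45.7  96.9] F [-0.5 -2.7  1.7] gap 59.8 q5 [-0.12 -0.03  1.79 -0.    1.38 -0.12]
R [[-0.0, 0.0, 1.0], [-1.0, -0.0, -0.0], [0.0, -1.0, 0.0]]
turn (units) [-0.     -0.0001  0.0001] deg 0.0
to [575, 92.5, 98] world d [ -4.8 138.2   1.1] tool-now units [-0.2303 -0.0018 -0.008 ] tool-after units [-0.2303 -0.0018 -0.008 ]
scene 1119 x [533.4 628.8] y [-40.6  51.4] z [126.  140.7 143.1] tilt [-2.6 -0.9]
top 267 x [528.9 565.9] y [-5.3 27.7] z [136.2 138.9 141. ] tilt [ 3.7 -0.5]
```

View pics/p1_scene.png

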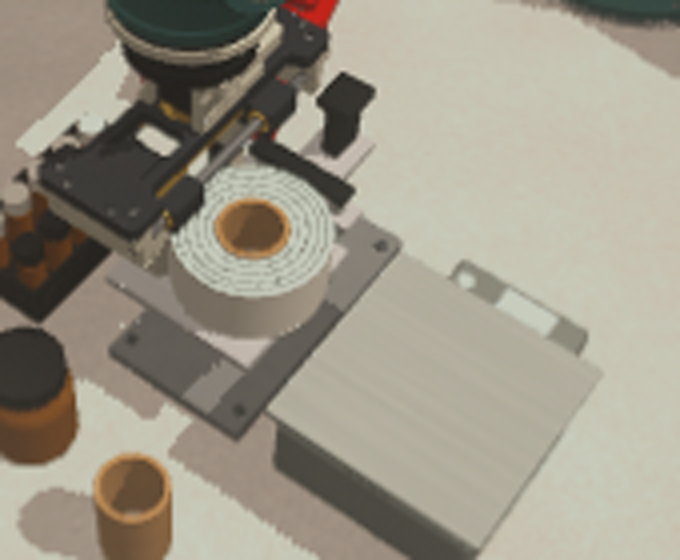

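jog_arm(rows=[[[-0.009, -0.0005, -0.0003, 0, 0, 0, 60], [-0.009, 0, -0.0003, 0, 0, 0, 60], [-0.009, 0, -0.0003, 0, 0, 0, 60], [-0.009, 0, -0.0003, 0, 0, 0, 60], [-0.009, 0, -0.0003, 0, 0, 0, 60], [-0.009, 0, -0.0003, 0, 0, 0, 60], [-0.009, 0, -0.0003, 0, 0, 0, 60], [-0.009, 0, -0.0003, 0, 0, 0, 60]]])

```text
time: 15.5
tcp_pos: [578.4, -2.4, 97.3]
orientation: [-0.5, 0.5, -0.5, 0.5]
wrist_force: [0.5, -2.7, 0.8]
finger_gap: 60.0
```

```bash
python3 look.py p2
```

```text
t 15.5 tcp [578.4  -2.4  97.3] F [ 0.5 -2.7  0.8] gap 60.0 q5 [-0.05 -0.03  1.8  -0.    1.38 -0.05]
R [[-0.0, 0.0, 1.0], [-1.0, -0.0, -0.0], [0.0, -1.0, 0.0]]
turn (units) [-0.0001 -0.      0.0001] deg 0.0
to [575, 92.5, 98] world d [-3.4 94.9  0.7] tool-now units [-0.1582 -0.0012 -0.0056] tool-after units [-0.1582 -0.0012 -0.0056]
scene 1117 x [530.4 627.8] y [-6.9 94.9] z [126.8 140.5 142.9] tilt [-2.3 -0.7]
top 258 x [528.  557.7] y [41.7 81.1] z [135.9 138.3 140.7] tilt [ 0.8 -1.9]
```

View pics/p2_scene.png

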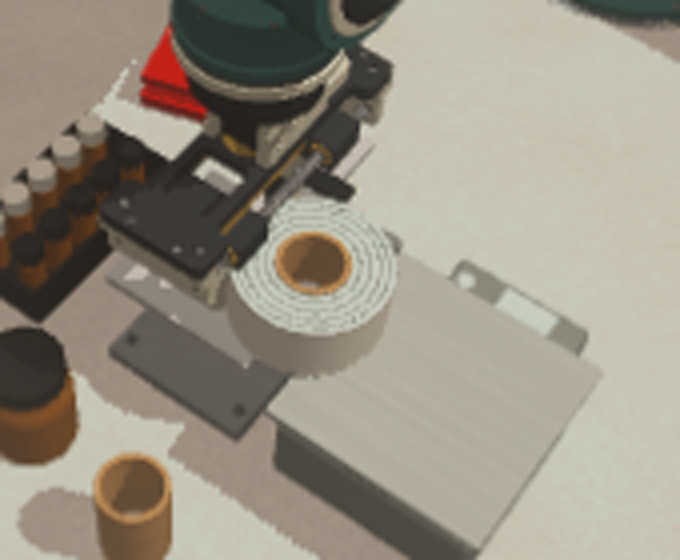

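The roll's centre is at y≈45 and it is just about to lean onto the pan. Continuing slowly.

jog_arm(rows=[[[-0.007, 0, -0.0003, 0, 0, 0, 60], [-0.007, 0, -0.0003, 0, 0, 0, 60], [-0.007, 0, -0.0003, 0, 0, 0, 60], [-0.007, 0, -0.0003, 0, 0, 0, 60], [-0.007, 0, -0.0003, 0, 0, 0, 60], [-0.007, 0, -0.0003, 0, 0, 0, 60], [-0.007, 0, -0.0003, 0, 0, 0, 60], [-0.007, 0, -0.0003, 0, 0, 0, 60]]])

```text
time: 16.6
tcp_pos: [576.9, 31.2, 97.2]
orientation: [0.5, -0.5, 0.5, -0.5]
wrist_force: [-0.4, -1.7, -1.5]
finger_gap: 59.8
```

```bash
python3 look.py p3
```

```text
t 16.6 tcp [576.9  31.2  97.2] F [-0.4 -1.7 -1.5] gap 59.8 q5 [ 0.01 -0.04  1.8   0.    1.38  0.01]
R [[-0.0, -0.0, 1.0], [-1.0, 0.0, -0.0], [-0.0, -1.0, -0.0]]
turn (units) [ 0. -0. -0.] deg 0.0
to [575, 92.5, 98] world d [-1.9 61.3  0.8] tool-now units [-0.1022 -0.0014 -0.0031] tool-after units [-0.1022 -0.0014 -0.0031]
scene 1115 x [529.  626.4] y [ 27.7 129.9] z [126.4 137.6 141.4] tilt [-1.8 -2.8]
top 217 x [525.7 554.1] y [ 78.9 121.1] z [132.2 134.9 137. ] tilt [ 2.9 -3.1]
```

View pics/p3_scene.png

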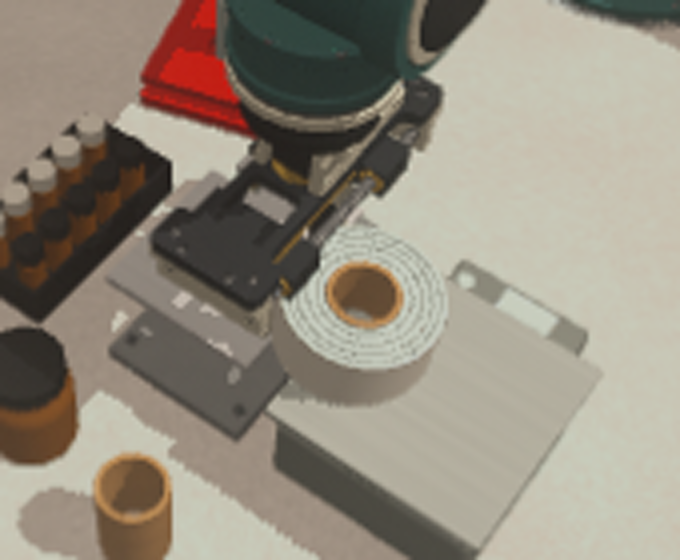

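Leaning slightly (~3°), as expected. Continuing.

jog_arm(rows=[[[-0.006, 0, -0.0003, 0, 0, 0, 60], [-0.006, 0, -0.0003, 0, 0, 0, 60], [-0.006, 0, -0.0003, 0, 0, 0, 60], [-0.006, 0, -0.0003, 0, 0, 0, 60], [-0.006, 0, -0.0003, 0, 0, 0, 60], [-0.006, 0, -0.0003, 0, 0, 0, 60], [-0.006, 0, -0.0003, 0, 0, 0, 60], [-0.006, 0, -0.0003, 0, 0, 0, 60]]])

```text
time: 17.7
tcp_pos: [575.4, 59.9, 97.2]
orientation: [-0.5, 0.5, -0.5, 0.5]
wrist_force: [0.4, -1.0, -0.8]
finger_gap: 60.1
```

```bash
python3 look.py p4
```

```text
t 17.7 tcp [575.4  59.9  97.2] F [ 0.4 -1.  -0.8] gap 60.1 q5 [ 0.06 -0.03  1.8  -0.    1.38  0.06]
R [[-0.0, 0.0, 1.0], [-1.0, -0.0, -0.0], [0.0, -1.0, 0.0]]
turn (units) [-0. -0.  0.] deg 0.0
to [575, 92.5, 98] world d [-0.4 32.6  0.8] tool-now units [-0.0543 -0.0014 -0.0007] tool-after units [-0.0543 -0.0014 -0.0007]
scene 1058 x [527.8 625.1] y [ 60.3 157.1] z [125.9 134.9 137.3] tilt [-1.3 -0.1]
top 181 x [524.5 551. ] y [108.4 148.8] z [130.3 132.7 134.9] tilt [ 1.8 -0.3]
```

View pics/p4_scene.png

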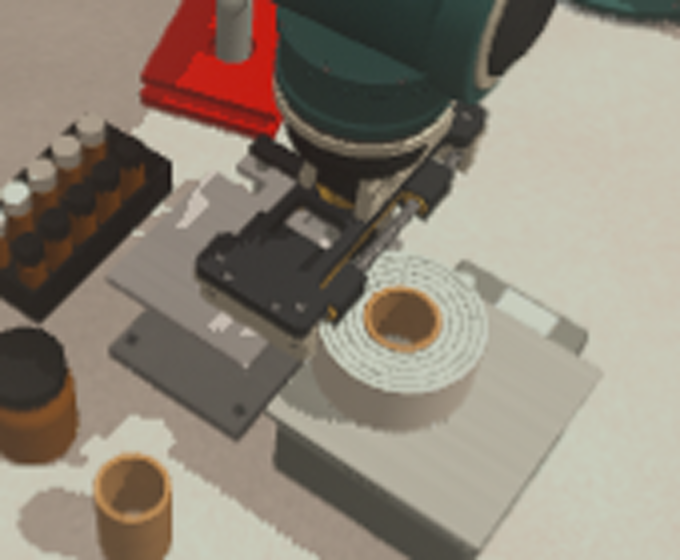

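jog_arm(rows=[[[-0.007, 0, 0, 0, 0, 0, 60], [-0.007, 0, 0, 0, 0, 0, 60], [-0.007, 0, 0, 0, 0, 0, 60], [-0.007, 0, 0, 0, 0, 0, 60], [-0.007, 0, 0, 0, 0, 0, 60], [-0.007, 0, 0, 0, 0, 0, 60], [-0.006, 0, 0, 0, 0, 0, 60], [-0.005, 0, 0, 0, 0, 0, 60]]])

```text
time: 18.8
tcp_pos: [575.5, 91.7, 97.2]
orientation: [0.5, -0.5, 0.5, -0.5]
wrist_force: [0.1, -1.4, 0.2]
finger_gap: 59.8
```

jog_arm(rows=[[[0, 0, 0, 0, 0, 0, 60], [0, 0, 0, 0, 0, 0, 60]]])

```text
time: 19.05
tcp_pos: [575.4, 91.6, 97.1]
orientation: [0.5, -0.5, 0.5, -0.5]
wrist_force: [-0.3, -0.2, -0.3]
finger_gap: 60.0
```

```bash
python3 look.py p5
```

```text
t 19.05 tcp [575.4  91.6  97.1] F [-0.3 -0.2 -0.3] gap 60.0 q5 [ 0.11 -0.02  1.79  0.    1.38  0.11]
R [[0.0, -0.0, 1.0], [-1.0, 0.0, 0.0], [-0.0, -1.0, -0.0]]
turn (units) [ 0.      0.     -0.0002] deg 0.0
to [575, 92.5, 98] world d [-0.4  0.9  0.9] tool-now units [-0.0015 -0.0014 -0.0007] tool-after units [-0.0015 -0.0014 -0.0007]
scene 1056 x [527.5 624.7] y [ 95.4 189.7] z [126.3 134.8 137. ] tilt [-1.4 -0.4]
top 157 x [524.8 550. ] y [143.7 180.6] z [130.8 132.6 135.3] tilt [ 1.6 -0.3]
```

View pics/p5_scene.png

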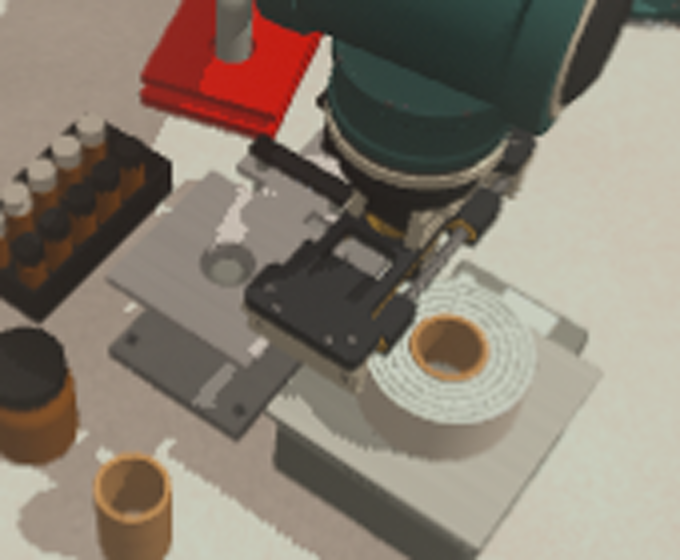

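jog_arm(rows=[[[0.02, 0, 0, 0, 0, 0, 60], [0.03, 0, 0, 0, 0, 0, 60], [0.03, -0.03, 0, 0, 0, 0, 60], [0, -0.06, 0, 0, 0, 0, 0], [0, -0.03, 0, 0, 0, 0, 0], [0.031, 0, -0.067, 0, 0, 0, 0], [0.031, 0, -0.067, 0, 0, 0, 0], [0.031, 0, -0.066, 0, 0, 0, 0]]])

```text
time: 20.15
tcp_pos: [454.2, -13.0, 169.4]
orientation: [0.5, -0.5, 0.5, -0.5]
wrist_force: [-0.2, -0.9, 0.2]
finger_gap: 14.4
```

jog_arm(rows=[[[0, 0, 0, 0, 0, 0, 0], [0, 0, 0, 0, 0, 0, 0]]])

```text
time: 20.4
tcp_pos: [455.8, -12.4, 169.7]
orientation: [-0.5, 0.5, -0.5, 0.5]
wrist_force: [0.4, -0.0, 1.5]
finger_gap: 0.5
```

```bash
sed -i 's/^go.*/go(jawdir([1,0,0]),[455.2,-12.8,150],[455.2,-12.8,82])/' look.py; python3 look.py p6; python3 -c "
from h import *
for n in ('scene','top'):
    p=optics.capture(n);W=cloud(p);x,y,z=W[...,0],W[...,1],W[...,2]
    m=(abs(z-86)<4)&(y>45)&(y<240)&(x>480)&(x<680); print(n,'pan',W[m].min(0).round(1),W[m].max(0).round(1),np.median(W[m][:,2]))
"
```

```text
t 20.4 tcp [455.8 -12.4 169.7] F [ 0.4 -0.   1.5] gap 0.5 q5 [-0.08 -0.36  1.96  0.    1.55 -0.08]
R [[-0.0, 0.001, 1.0], [-1.0, 0.0, -0.0], [-0.0, -1.0, 0.001]]
turn (units) [-0.0007 -0.0002 -0.    ] deg 0.1
to [455.2, -12.8, 150] world d [ -0.6  -0.4 -19.7] tool-now units [ 0.0006  0.0329 -0.0011] tool-after units [ 0.0006  0.0329 -0.0011]
to [455.2, -12.8, 82] world d [  0.   0. -68.] tool-now units [ 0.000e+00  1.133e-01 -1.000e-04] tool-after units [0.     0.1133 0.    ]
scene 1224 x [528.6 624.3] y [ 92.2 189.4] z [126.6 134.8 137. ] tilt [-1.4 -0.5]
top 1539 x [524.9 622.5] y [ 90.2 188.4] z [130.2 132.8 135.2] tilt [0.3 0.1]
scene pan [498.7  64.1  82. ] [650.2 214.5  90. ] 87.0065253969534
top pan [500.4  65.5  82. ] [649.4 216.   89.7] 84.74306905796857
```

View pics/p6_scene.png

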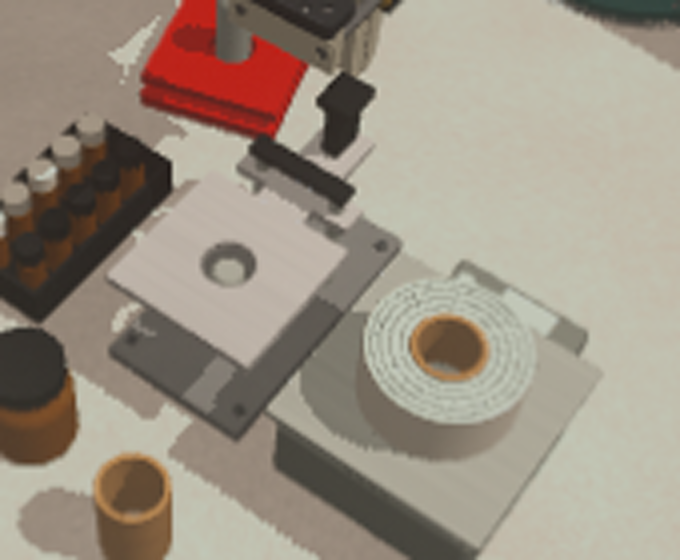

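View pics/p6_top.png

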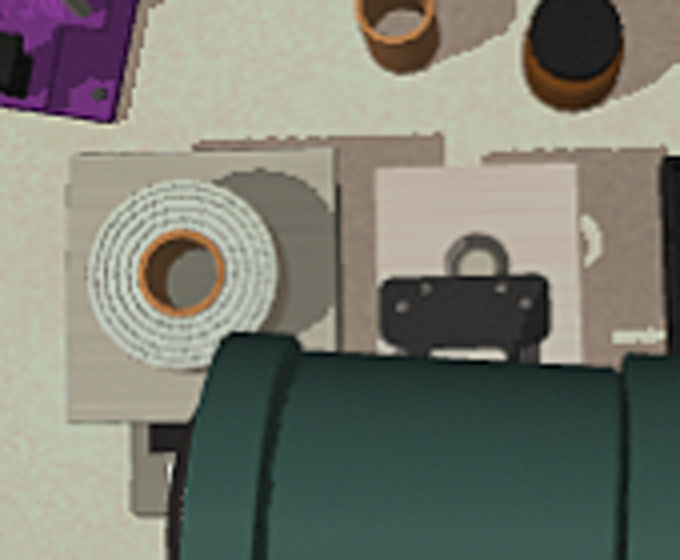

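jog_arm(rows=[[[0, 0.025, 0, 0, 0, 0, 0], [0, 0.014, 0, 0, 0, 0, 0], [0, 0.01, 0, 0, 0, 0, 0], [0, 0.015, 0, 0, 0, 0, 0], [0, 0.018, 0, 0, 0, 0, 0], [0, 0.018, 0, 0, 0, 0, 0], [0, 0.018, 0, 0, 0, 0, 0], [0, 0.015, 0, 0, 0, 0, 0]]])

```text
time: 21.6
tcp_pos: [455.3, -12.2, 89.0]
orientation: [0.5, -0.5, 0.5, -0.5]
wrist_force: [-2.3, 1.0, 7.1]
finger_gap: 0.4
```

jog_arm(rows=[[[0, 0.01, 0, 0, 0, 0, 0], [0, 0.003, 0, 0, 0, 0, 0], [0, 0, 0, 0, 0, 0, 0]]])

```text
time: 21.98
tcp_pos: [455.4, -12.2, 82.1]
orientation: [0.5, -0.5, 0.5, -0.5]
wrist_force: [-7.5, 1.6, 13.5]
finger_gap: 0.0
```

jog_arm(rows=[[[0, 0.0025, 0, 0, 0, 0, 0], [0, 0, 0, 0, 0, 0, 0], [0, 0, 0, 0, 0, 0, 0]]])

```text
time: 22.35
tcp_pos: [455.4, -12.2, 81.9]
orientation: [-0.5, 0.5, -0.5, 0.5]
wrist_force: [-16.5, 1.1, 28.7]
finger_gap: 0.6
```

Hard stop at 82 mm, with 29 N on the wrist. Retreating upwards and back.

jog_arm(rows=[[[0, -0.01, 0, 0, 0, 0, 0], [0, -0.05, 0, 0, 0, 0, 0], [0, -0.08, 0, 0, 0, 0, 0], [0, -0.08, 0, 0, 0, 0, 0], [0, -0.05, -0.04, 0, 0, 0, 0], [0, 0, -0.04, 0, 0, 0, 0], [0, 0, 0, 0, 0, 0, 0], [0, 0, 0, 0, 0, 0, 0]]])

```text
time: 23.35
tcp_pos: [407.8, -12.3, 241.6]
orientation: [0.5, -0.5, 0.5, -0.5]
wrist_force: [-0.2, -0.5, 0.6]
finger_gap: 0.6
```

```bash
python3 look.py p7; python3 -c "
from h import *
for n in ('scene','top'):
    p=optics.capture(n);W=cloud(p);x,y,z=W[...,0],W[...,1],W[...,2]
    m=(x>590)&(x<625)&(y>-55)&(y<30)&(z>15)&(z<110); print(n,'plate z',np.median(W[m][:,2]).round(1))
    m=(x>443)&(x<467)&(abs(y+12)<10)&(z>60)&(z<160); print('cap z',m.sum(),np.median(W[m][:,2]).round(1))
    for t in('vial_tray','jar','core'): print(t,[np.round(d['at']).tolist() for d in nets.mark_of(p,t)][:1])
"
```

```text
t 23.35 tcp [407.8 -12.3 241.6] F [-0.2 -0.5  0.6] gap 0.6 q5 [-0.09 -0.49  1.93  0.    1.7  -0.09]
R [[-0.0, -0.0, 1.0], [-1.0, 0.0, -0.0], [-0.0, -1.0, -0.0]]
turn (units) [ 0.0002 -0.0001 -0.    ] deg 0.0
to [455.2, -12.8, 150] world d [ 47.4  -0.5 -91.6] tool-now units [0.0008 0.1526 0.079 ] tool-after units [0.0008 0.1526 0.079 ]
to [455.2, -12.8, 82] world d [  0.   0. -68.] tool-now units [0.     0.1133 0.    ] tool-after units [0.     0.1133 0.    ]
scene 1224 x [527.5 624.9] y [ 92.3 189. ] z [126.4 134.8 137. ] tilt [-1.5 -0.3]
top 1587 x [524.8 622.7] y [ 89.9 188.3] z [130.3 132.7 135.2] tilt [0.3 0.2]
scene plate z 31.3
cap z 51 82.9
vial_tray [[232.0, 185.0]]
jar []
core [[245.0, 262.0]]
top plate z 28.8
cap z 98 80.8
vial_tray [[308.0, 206.0]]
jar [[269.0, 147.0]]
core [[229.0, 142.0]]
```

View pics/p7_scene.png

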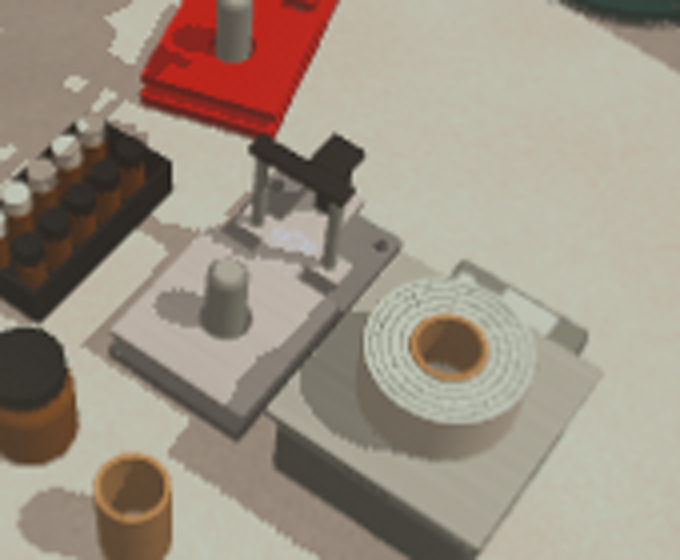

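The lifter is down (plate about 30 mm, cap about 82 mm), the roll is upright and central on the pan, and the bystanders have not moved. I'm handing the job in.

```bash
python3 -c "
from h import *
print(ticket.sign_off())"
```

```text
the job is handed in; nothing more can be done
None
```

The job is done and handed in, at about 23.5 s on the robot's clock against the 72 s limit. The arm was clear of everything when I handed it in.

- **Zeroing:** With the pan empty, I pressed the oblong key with closed fingers. The force was about 7–9 N, held for well over 0.2 s. I did not read the scale's display, so I have no direct sign that the key registered.
- **Raising the lifter:** My first pinch stopped on the handle's cap instead of the stem. I regripped on the cap and raised the lifter to its stop (62 mm of travel, with a clear rise in force at the end).
- **Moving the roll:** I pushed it across with both fingers as a cradle. It tilted about 3° at the step down to the pan and then settled flat.
- **Lowering the lifter:** I pushed it back down to its hard stop, reading 29 N at the wrist.

**Last checks:**
- **Roll:** It is upright and within about 2 mm of the pan's centre. The two cameras disagree on the direction of that offset by 1–2 mm, which is within calibration.
- **Lifter:** The plate is at about 30 mm and the cap at about 82 mm, so it is fully down.
- **Bystanders:** The vial tray, jar and core are where they were, to within a couple of pixels. The network missed the jar in the last scene picture, but found it in place from above.

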